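Shut the starter box and hold its lock-off pin through both eyes

ROBOT

A 6-joint arm with a two-finger parallel gripper is mounted at the origin on the work surface. World frame = base frame: x ahead of the robot, y to its left, z up, the work surface at z = 0. Lengths are in mm, angles in rad, forces in N, time in s.
With the tool pointing down it reaches from about 300 to 775 mm from the base axis. Payload 14.6 kg.
Tool frame: the origin (TCP) lies midway between the tips of the shut fingers; the grasp point (between the pads) lies behind it (manip.grip_depth is the z of the grasp point in the tool frame, in mm); z points along the fingers, y is the line along which they close (so a half turn about z gives the same grasp; the last joint's range is limited). The gripper opens to 94 mm and grips with 3 to 60 N. Pads are 16 mm wide; open, the fingers measure 119 mm over their backs; the gripper's body (75 mm by 177 mm) begins 78 mm behind the grasp point.
Start: joints at [-0.067, 0.3, 1.521, -0, 1.321, -0.067], TCP at [549.99, -0.002, 205.446] pointing down, gripper open.
Joint ranges: [-3.03, 3.03], [-0.79, 2.21], [0.23, 2.52], [-1.04, 4.18], [0, 3.07], [-2.55, 2.55]. Speed limits (rad/s): [2.22, 2.22, 2.57, 3.14, 3.14, 3.14].

INTERFACE

Orientations are given as [roll, pitch, yaw] about the fixed x, y, z axes, in that order (R = Rz(yaw) Ry(pitch) Rx(roll)).
In Python, from cell import manip gives the robot as it stands.
- The arm moves only by the tool nudge_tcp, called after ">>>" by a JSON object that holds its "name" and its "arguments", one argument or row to a line. Schema: {"type":"object","properties":{"increments":{"type":"array","items":{"type":"array","items":{"type":"number"},"minItems":6,"maxItems":6},"minItems":1,"maxItems":5},"aperture":{"type":"number"},"grip_force":{"type":"number"},"only":{"type":"string"},"quiet":{"type":"boolean"},"lines":{"type":"string"}},"required":["increments"],"additionalProperties":false}. increments is a list of rows, 1 to 5 of them, each of 6 numbers: dx, dy, dz in mm, then a rotation vector rx, ry, rz in rad; each row is the pose to reach, as a shift and turn from the pose commanded when the call began, along the tool's axes at that moment; what a row does not reach only later rows make up. A row lasts 1/10 s, in which the tool goes at most 50 mm and 0.15 rad, less where a joint would pass 70% of its speed; a pose out of reach is approached as far as the arm can. aperture is the finger opening in mm, set as the call begins (left out keeps the last). The fingers move at their own pace and stop on an object; grip_force is the grip in N (left out, the last holds). Time passes only in rows, so rows that do not move let the fingers close. The tool returns the time, the measured TCP pose, the force, the opening and the grip force at its end. only (a regular expression) keeps the lines of the reply that match it, lines (a string "A,B") keeps lines A to B, and quiet returns only ok. Input that does not fit is refused with a message, and nothing moves.
- manip.read_state(): the state, without advancing time (a new reading comes with each control period).
- manip.camera(name): name is "scene" or "side" or "wrist"; returns (picture, depth): 384x512x3 uint8, red, green, blue; 384x512 float32, mm along the optical axis (not along the pixel's ray), 0 where there is no reading.
- manip.camera_info(name): a dict with "K" (3x3 intrinsics, pixels), "rvec" (rotation vector, rad) and "tvec" (3), from world to camera coordinates, as OpenCV has them; the wrist camera has in their place "mount" (4x4, takes a point from camera to tool coordinates, whose origin is the TCP and whose axes are the flange's). Camera axes: x right, y down, z forward; pixel columns grow to the right and rows downward; lengths in mm; the calibration is good to about 2 mm. A picture is of the moment at which its call begins: read the wrist's pose just before it. camera_info takes no time and is no camera call.
- manip.sign_off(): hands the job in; it is judged then, once.
The state is a dict: "clock": time; "joints": joint angles; "qd": joint speeds; "effort": joint torques, N m; "eef_pos": TCP position; "eef_rot": TCP orientation; "wrist_force": force on the tool from outside, world axes, zero at the start; "moment": the same for the moment, N m; "finger_gap": finger opening in mm; "finger_force": force on a finger pad.
Only numpy, scipy, OpenCV 4.12 (cv2) and the standard library are available. Lean on these libraries where they do the work, as an engineer would, in place of code of your own. Each camera call takes 0.05 s, during which the arm holds its last target. There are 200 camera calls.

TASK

Shut the lid of the motor-starter box all the way, then take the long red-handled pin from the wooden rack and thread it down through the lid's eye and on through the box's eye below. Finish still holding the pin there with the gripper, its tip showing clearly below the lower eye and its collar clear above the upper one, so that a colleague can snap a clip on the tip: do not let go of it or let it drop to rest on its collar. The lid stays shut, and the yellow stub pin, the wrench, the tape roll and the spare contactor are left where they are.

Things in the scene. Friction and masses are not known exactly. Their poses are not given: they have to be found in the camera images.
- box: Fixed grey steel starter box standing on the bench, open-topped, 160 (x) x 200 (y) x 140 mm high, a black contactor inside. Origin: centre of its underside, z up. Its front faces its own -x (towards the robot), where a brass lug, the lower eye, sticks out 38 mm; the lid hinges on its far (+x) top edge.
- lid (a joint): Hinge angle of the blue lid (rad): 0 = fully shut (a hard stop), grows as the lid's front edge swings up and away from the robot. It starts part open, between 0.5 and 1.0, and its stiff hinge (0.6 N m of friction; lid 0.35 kg) stays where it is left; 2 to 6 N of push near the front edge closes it. It cannot go below 0.
- lid_hinge (a point): Point on the lid's hinge line, midway along it, at the box's far top edge, 140 mm above the bench; it turns with the lid: its x axis runs from the lid's front edge to the hinge, y along the hinge line, z is the normal of the lid's outer face. The lid is a flat panel 160 mm (x from -160 to 0) x 200 mm (y) x 6 mm thick (z from 0 to 6), with 2 flat painted marks that cannot be felt.
- lid_push (a point): Point on the lid's outer face (the top when shut), on its centre line, 10 mm from its front edge, 150 mm from the hinge: a good place to push it shut. Turns with the lid.
- lid_eye (a point): Centre of the mouth, on the upper face, of the lid's eye: a vertical (when shut) 14 mm bore through a brass lug 34 mm wide and 15 mm thick that sticks out 38 mm from the front edge of the lid, bore centre 180 mm from the hinge. Turns with the lid; when shut its upper face is 149 mm above the bench and its axis meets that of the box's eye. z is the bore axis, up and outward.
- box_eye (a point): Centre of the mouth, on the upper face, of the box's lower eye: a vertical 14 mm bore right through a fixed brass lug 34 mm wide, 15 mm thick, its upper face 87 mm above the bench, underside at 72 mm, 100 mm in front of the box's centre. It lies straight below the lid's eye when the lid is shut, 62 mm between the upper faces, and has free space beneath it.
- pin: Loose pin to use, 0.10 to 0.20 kg, standing upright in one of the rack's two holes. Origin at the centre of its tip, z up along the pin: steel rod 10 mm thick and 115 mm long, its last 8 mm tapering to 5.6 mm; then a dark collar 30 mm wide, 5 mm thick (115 to 120 mm above the tip); then a round red handle 22 mm wide, 48 mm long (120 to 168 mm above the tip) to grip.
- pin_collar (a point): Centre of the underside of the red pin's collar, 115 mm up the pin from the tip.
- rack: Fixed wooden block, 56 (x) x 140 (y) x 75 mm high, with two vertical holes 11.5 mm wide and 65 mm deep, 40 mm either side of its centre along its y. Origin: centre of its underside. Tips of the standing pins are 10 mm above the bench.
- stub: Bystander: shorter pin with a yellow handle in the rack's other hole; like the red pin but its rod is only 78 mm long (131 mm overall, top 141 mm above the bench). Origin at its tip. Leave it alone.
- wrench: Bystander: steel wrench 150 mm long lying on the bench between robot and work. Leave it alone.
- tape: Bystander: red tape roll lying flat, 90 mm across, 40 mm high, beyond the work. Origin: centre of its underside. Leave it alone.
- contactor: Bystander: spare black contactor, 70 x 55 x 88 mm high, beyond the work. Origin: centre of its underside. Leave it alone.

How it is judged:
By the outcome, as a careful person would: the job done as asked, in the order asked, and still so for the second after the job is handed in, while the arm keeps its last pose, push and grip.
It also fails if it takes over 64 s, if anything falls off the work surface, if the arm or the gripper's body presses on something with over 40 N, if the wrist force passes 120 N, or if a joint passes its speed limit or range.

## Working session

There is one attempt and no reset: what is moved stays moved. The work goes in short steps, Python scripts to look and compute and a tool call to move; the robot and the scene stay as the last step left them, time stands still between calls to the robot, and variables do not carry over. Pictures are saved under pics/ and viewed, at most 10 in all, crops included, and the job is handed in when it is done.

```bash
ls; mkdir -p pics
```

Run:
```python
from cell import manip
import cv2, numpy as np
print(manip.read_state(), manip.grip_depth)
for n in ("scene","side","wrist"):
    p,d=manip.camera(n); cv2.imwrite(f"pics/{n}0.png",p[:,:,::-1]); np.savez(f"pics/{n}0.npz",p=p,d=d)
    print(n,manip.camera_info(n))
a=cv2.imread("pics/scene0.png");b=cv2.imread("pics/side0.png")
cv2.imwrite("pics/both0.png",np.vstack([a,b])[:, :] if 0 else cv2.resize(np.hstack([a,b]),(800,300)))
```

```text
cell.py
pics
{'clock': 0.0, 'joints': array([-6.65890756e-02,  3.00451041e-01,  1.52157305e+00, -4.69312585e-06,
        1.32068107e+00, -6.65730549e-02]), 'qd': array([-0.00246111, -0.00122129, -0.00106703, -0.00212945,  0.00176816,
        0.00087915]), 'effort': array([-1.53750298e-03, -5.31805658e+01, -3.52735734e+01,  7.07558286e-02,
        2.43994006e-02, -4.79655944e-05]), 'eef_pos': array([5.49745563e+02, 1.88094900e-02, 2.04900726e+02]), 'eef_rot': array([-3.14048231e+00, -6.94722437e-05,  1.57078143e+00]), 'wrist_force': array([ 0.74616199,  0.1272222 , -0.86986202]), 'moment': array([-0.00857456, -0.02743259,  0.00089242]), 'finger_force': 0.0, 'finger_gap': 93.79718272934275} -18.8
scene {'K': array([[450.82185488,   0.        , 259.08573782],
       [  0.        , 450.82185488, 192.33744796],
       [  0.        ,   0.        ,   1.        ]]), 'rvec': array([ 1.35441749,  2.00639335, -1.02963827]), 'tvec': array([ 234.09697039, -216.99485347, 1407.02518435])}
side {'K': array([[367.25435174,   0.        , 260.14316778],
       [  0.        , 367.25435174, 193.67597026],
       [  0.        ,   0.        ,   1.        ]]), 'rvec': array([ 2.23108141, -0.26456908,  0.13962702]), 'tvec': array([-594.74868343,  171.95208585,  828.49375031])}
wrist {'K': array([[264.7953161 ,   0.        , 253.84641869],
       [  0.        , 264.7953161 , 189.6238718 ],
       [  0.        ,   0.        ,   1.        ]]), 'mount': array([[ 2.10892629e-04, -9.70863548e-01, -2.39632901e-01,
         6.95865672e+01],
       [ 9.99999908e-01,  2.94086559e-04, -3.11415126e-04,
        -4.58712933e-03],
       [ 3.72814410e-04, -2.39632813e-01,  9.70863521e-01,
        -1.78939649e+02],
       [ 0.00000000e+00,  0.00000000e+00,  0.00000000e+00,
         1.00000000e+00]])}
```

View pics/scene0.png

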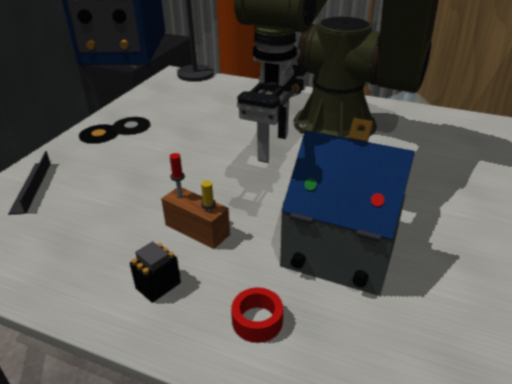

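View pics/side0.png

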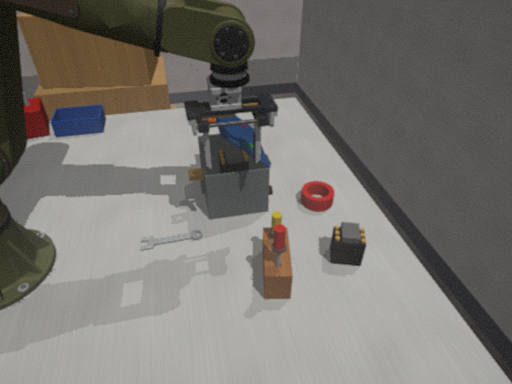

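The scene view shows the blue lid part open, with the lid eye at about (360,128), the red pin at (176,166) and the yellow stub at (208,193). In the side view the red pin is at (280,238), the stub at (277,219), the box's brass eye at (196,173), and the wrench at (170,240).

Create h.py:
```python
import cv2, numpy as np
from cell import manip
from scipy.spatial.transform import Rotation as R
def pose(st=None):
    st=st or manip.read_state(); T=np.eye(4); T[:3,:3]=R.from_euler('xyz',st['eef_rot']).as_matrix(); T[:3,3]=st['eef_pos']; return T
def cam2world(n,T=None):
    i=manip.camera_info(n)
    if n=='wrist': return i['K'],(pose() if T is None else T)@i['mount']
    M=np.eye(4); M[:3,:3]=cv2.Rodrigues(i['rvec'])[0]; M[:3,3]=i['tvec']; return i['K'],np.linalg.inv(M)
def ray(n,uv,T=None):
    K,M=cam2world(n,T); d=M[:3,:3]@np.linalg.inv(K)@[uv[0],uv[1],1]; return M[:3,3],d
def plane(n,uv,z,T=None):
    o,d=ray(n,uv,T); return o+d*(z-o[2])/d[2]
def tri(r1,r2):
    (a,u),(b,v)=r1,r2; s=np.linalg.lstsq(np.c_[u,-v],b-a,rcond=None)[0]; p,q=a+u*s[0],b+v*s[1]; return (p+q)/2,np.linalg.norm(p-q)
def cloud(n,d,mask,T=None):
    K,M=cam2world(n,T); v,u=np.nonzero(mask&(d>0)); z=d[v,u]
    P=np.c_[(u-K[0,2])/K[0,0]*z,(v-K[1,2])/K[1,1]*z,z]; return P@M[:3,:3].T+M[:3,3]
def hsv(p): return cv2.cvtColor(p,cv2.COLOR_RGB2HSV).astype(int)
def blobs(m,amin=15):
    n,l,s,c=cv2.connectedComponentsWithStats(m.astype(np.uint8)); return [(s[i],c[i],l==i) for i in range(1,n) if s[i][4]>=amin]
def masks(p):
    h=hsv(p); H,S,V=h[...,0],h[...,1],h[...,2]
    return dict(red=((H<6)|(H>174))&(S>170)&(V>70),yellow=(H>20)&(H<32)&(S>150)&(V>80),blue=(H>105)&(H<120)&(S>150)&(V>50),brass=(H>10)&(H<22)&(S>130)&(V>60),wood=(H>5)&(H<14)&(S>110)&(V>50))
def up(P): return np.percentile(P,[2,50,98],axis=0).round(1).tolist()
```

Run:
```python
from h import *
for n in ('scene','side','wrist'):
    f=np.load(f'pics/{n}0.npz'); p,d=f['p'],f['d']
    for k,m in masks(p).items():
        for s,c,mm in blobs(m,25):
            P=cloud(n,d,mm)
            if len(P) and 300<np.median(P[:,0])<900 and abs(np.median(P[:,1]))<500: print(n,k,s.tolist(),c.round(1).tolist(),up(P))
```

```text
scene red [170, 154, 10, 23, 85] [173.8, 161.5] [[596.7, -199.1, 134.5], [611.1, -191.6, 175.3], [614.7, -181.7, 177.9]]
scene red [371, 194, 13, 12, 130] [377.1, 199.5] [[606.6, 205.5, 179.4], [614.1, 215.3, 186.6], [621.1, 224.6, 193.8]]
scene red [232, 288, 51, 53, 1318] [255.7, 311.8] [[752.0, 25.8, 6.8], [801.0, 64.6, 38.2], [835.3, 105.8, 40.7]]
scene yellow [202, 181, 10, 24, 101] [205.2, 189.1] [[611.7, -121.9, 97.5], [627.9, -114.4, 138.6], [631.9, -103.8, 141.1]]
scene blue [283, 138, 131, 101, 8246] [353.8, 186.1] [[542.5, 66.5, 146.5], [601.0, 172.0, 193.2], [651.5, 251.5, 246.7]]
scene blue [298, 140, 8, 19, 89] [302.2, 151.0] [[552.0, 59.4, 213.7], [565.9, 63.4, 222.5], [577.5, 69.8, 235.9]]
scene brass [348, 118, 24, 23, 326] [359.9, 128.9] [[83.2, 80.9, 41.9], [523.8, 156.1, 265.5], [537.9, 173.0, 279.4]]
scene brass [162, 189, 65, 33, 912] [191.9, 205.0] [[582.3, -219.0, 63.1], [621.1, -157.0, 74.0], [648.5, -86.6, 76.5]]
scene brass [165, 214, 15, 13, 48] [169.9, 220.2] [[622.1, -223.8, 11.8], [626.8, -210.9, 20.8], [631.3, -186.5, 30.3]]
scene brass [191, 221, 20, 
[... 2109 characters left out ...]
[275, 225, 59, 46, 1724] [303.8, 250.4] [[586.5, -125.0, 8.3], [614.3, -89.9, 73.3], [646.7, -78.4, 76.4]]
wrist brass [68, 259, 33, 54, 587] [79.7, 280.1] [[500.8, 20.0, 310.8], [502.0, 28.6, 320.1], [502.9, 32.0, 323.8]]
wrist brass [406, 259, 34, 54, 800] [426.6, 286.2] [[596.7, 18.2, 310.6], [597.6, 27.2, 320.2], [598.7, 31.9, 323.6]]
wrist brass [231, 300, 281, 40, 3745] [356.0, 328.0] [[546.8, -206.1, 65.7], [591.0, 18.8, 328.2], [625.5, 19.9, 330.7]]
wrist wood [275, 225, 59, 46, 1587] [303.5, 250.9] [[584.5, -129.1, 7.6], [613.4, -91.4, 73.5], [647.1, -78.3, 87.8]]
wrist wood [266, 300, 50, 32, 1203] [289.6, 315.2] [[570.3, -208.3, 40.3], [596.7, -184.7, 74.5], [628.6, -159.6, 75.9]]
```

View pics/wrist0.png

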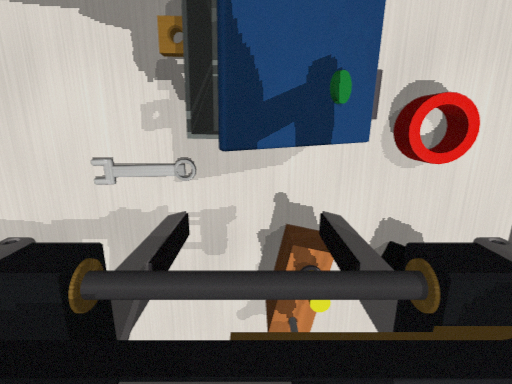

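Wrist view: the box's lower eye is at about (174,36), the open lid fills the top centre, the tape is at (437,127), and the rack is at the bottom with the stub at (319,305). The wrench is at (145,168). Next I'll fit the lid plane and triangulate the pin.

Run:
```python
from h import *
f=np.load('pics/scene0.npz'); p,d=f['p'],f['d']; m=masks(p)
m['blue'][:, :280]=0
b=max(blobs(m['blue']),key=lambda t:t[0][4]); P=cloud('scene',d,cv2.erode(b[2].astype(np.uint8),np.ones((3,3)))>0)
c=np.median(P,0)
for _ in range(4):
    w=P if _==0 else P[abs((P-c)@n)<3]; c=w.mean(0); n=np.linalg.svd(w-c)[2][2]; n*=np.sign(n[2])
ang=np.arccos(n[2]); yaw=np.arctan2(n[1],n[0])   # normal tilts toward hinge(+x) when open
print('n',n,'ang',ang,'yaw',yaw,'c',c,len(w))
ex=np.array([np.cos(yaw),np.sin(yaw),0]); ey=np.array([-ex[1],ex[0],0]); u=ex*np.cos(ang)-np.array([0,0,np.sin(ang)]) # along lid to hinge
I=P[abs((P-c)@n)<4]; print('along ex',np.percentile(I@ey,[.5,99.5]),'u',np.percentile(I@u,[.5,99.5]),'corner z',np.percentile(I[:,2],[.5,99.5]))
mid=np.percentile(I@ey,[.5,99.5]).mean()
# point on plane at z=146-ish hinge: outer face at hinge z=140+6cos
zh=140+6*np.cos(ang)
h=c+u*((zh-c[2])/u[2]); h+=ey*(mid-h@ey); h-=n*6
eye=h-180*ex; print('hinge',h,'eye shut',eye)
push=h-150*u+6*n; print('push',push,'lug tip',h-198*u)
# box eye in wrist
f=np.load('pics/wrist0.npz'); m=masks(f['p']); bb=[t for t in blobs(m['brass'],25) if t[0][0]==158][0]
s=bb[0]; hole=(~bb[2][s[1]:s[1]+s[3],s[0]:s[0]+s[2]])
for t in blobs(hole,10): print('hole?',t[0].tolist(),(t[1]+s[:2]).round(1), plane('wrist',t[1]+s[:2],87))
# pin: handle tops two views
def top(n,k,box):
    f=np.load(f'pics/{n}0.npz'); mm=masks(f['p'])[k]; z=np.zeros_like(mm); z[box[1]:box[3],box[0]:box[2]]=1
    t=max(blobs(mm&z,5),key=lambda t:t[0][4]); return t
for k,bs,bd in (('red',(160,145,190,185),(265,215,295,255)),('yellow',(195,170,220,210),(265,205,290,235))):
    A=top('scene',k,bs);B=top('side',k,bd)
    PA=cloud('scene',np.load('pics/scene0.npz')['d'],A[2]);PB=cloud('side',np.load('pics/side0.npz')['d'],B[2])
    for Q in(PA,PB):
        zt=np.percentile(Q[:,2],97); T=Q[Q[:,2]>zt-4]; print(k,'top',zt.round(1),((T.max(0)+T.min(0))/2).round(1),T.mean(0).round(1),len(T))
    print(' axis tri',tri(ray('scene',A[1]),ray('side',B[1])),A[0],B[0])
```

```text
n [ 0.67597666 -0.0122837   0.73682064] ang 0.7424406739603604 yaw -0.018169784598413646 c [599.52221162 170.39261262 194.14415836] 7430
along ex [ 73.3875788  262.68278856] u [229.10542647 378.93533818] corner z [146.2599216  247.60431625]
hinge [649.40700753 156.26204103 140.        ] eye shut [469.43671941 159.5324223  140.        ]
push [542.95801453 158.19640918 245.83416324] lug tip [503.54060159 158.91269391 273.86547597]
hole? [15, 0, 10, 27, 123] [178.   34.8] [472.94300936 157.35500475  87.        ]
hole? [0, 14, 25, 27, 81] [164.1  50.7] [457.7930251  142.67291852  87.        ]
red top 177.9 [ 604.2 -190.4  176.7] [ 605.1 -189.9  176.9] 47
red top 179.8 [ 600.7 -192.2  178.2] [ 601.2 -192.4  178.2] 48
 axis tri (array([ 606.72161712, -187.50744855,  168.89307764]), np.float64(8.706219015102512)) [170 154  10  23  85] [275 225  10   8  48]
yellow top 141.1 [ 621.5 -112.4  139.6] [ 621.9 -112.5  139.9] 57
yellow top 142.8 [ 617.6 -115.4  141.6] [ 617.9 -115.7  141.4] 41
 axis tri (array([ 622.06694573, -112.69476838,  129.79716023]), np.float64(6.411168183101637)) [202 181  10  24 101] [273 212   8  13  63]
```

>>> {"name": "nudge_tcp", "arguments": {
  "increments": [
    [0, 0, -35, 0, 0, 0],
    [0, 0, -70, 0, 0, 0],
    [50, 0, -70, 0, 0, 0],
    [100, 0, -70, 0, 0, 0],
    [150, 0, -70, 0, 0, 0]
  ],
  "aperture": 0,
  "grip_force": 10
}}

```text
clock: 0.65
eef_pos: [549.7, 151.5, 275.5]
eef_rot: [3.142, -0.0, 1.57]
wrist_force: [1.4, 0.2, -0.0]
finger_gap: 57.4
finger_force: 0.0
```

>>> {"name": "nudge_tcp", "arguments": {
  "increments": [
    [8, 0, 0, 0, 0, 0],
    [8, 0, 10, 0, 0, 0],
    [8, 0, 15, 0, 0, 0],
    [8, 0, 15, 0, 0, 0]
  ]
}}

```text
clock: 1.05
eef_pos: [549.8, 156.6, 259.3]
eef_rot: [-3.14, 0.001, 1.569]
wrist_force: [0.4, 0.3, -0.2]
finger_gap: 25.5
finger_force: 0.0
```

>>> {"name": "nudge_tcp", "arguments": {
  "increments": [
    [0, 0, 0, 0, 0, 0],
    [0, 0, 0, 0, 0, 0],
    [0, 0, 0, 0, 0, 0],
    [0, 0, 5, 0, 0, 0],
    [0, 0, 10, 0, 0, 0]
  ]
}}

```text
clock: 1.55
eef_pos: [550.0, 157.9, 250.1]
eef_rot: [3.141, -0.0, 1.571]
wrist_force: [-0.2, -0.1, -0.0]
finger_gap: 0.4
finger_force: 0.0
```

>>> {"name": "nudge_tcp", "arguments": {
  "increments": [
    [0, 0, 8, 0, 0, 0],
    [-6, -5, 16, 0, 0, 0],
    [-6, -11, 26, 0, 0, 0],
    [-6, -16, 36, 0, 0, 0],
    [-6, -16, 36, 0, 0, 0]
  ]
}}

```text
clock: 2.05
eef_pos: [533.1, 152.0, 212.9]
eef_rot: [-3.139, 0.0, 1.571]
wrist_force: [0.3, -1.0, 0.5]
finger_gap: 0.3
finger_force: 0.0
```

Add to h.py:
```python
def lid():
    p,d=manip.camera('scene'); m=masks(p)['blue']; m[:,:270]=0; m[:120]=0
    b=max(blobs(m),key=lambda t:t[0][4]); P=cloud('scene',d,cv2.erode(b[2].astype(np.uint8),np.ones((3,3)))>0)
    P=P[(P[:,0]>450)&(P[:,2]<300)]; c=np.median(P,0); n=None
    for k in range(5):
        w=P if k==0 else P[abs((P-c)@n)<4]; c=w.mean(0); n=np.linalg.svd(w-c)[2][2]; n*=np.sign(n[2])
    print('lid angle',np.arctan2(n[0],n[2]).round(3),'zmax',np.percentile(w[:,2],99.5).round(1),len(w)); return p
```

```bash
python3 -c "
from h import *
p=lid(); cv2.imwrite('pics/s1.png',p[:,:,::-1]); print(manip.read_state()['wrist_force'])"
```

```text
lid angle 0.496 zmax 217.5 5790
[-0.34247178  0.5923777  -0.06995551]
```

>>> {"name": "nudge_tcp", "arguments": {
  "increments": [
    [0, -6, 10, 0, 0, 0],
    [0, -12, 22, 0, 0, 0],
    [0, -18, 34, 0, 0, 0],
    [0, -22, 46, 0, 0, 0],
    [0, -24, 54, 0, 0, 0]
  ]
}}

```text
clock: 2.6
eef_pos: [510.0, 152.0, 159.9]
eef_rot: [3.141, 0.0, 1.571]
wrist_force: [2.7, 0.3, 2.3]
finger_gap: 0.4
finger_force: 1.1
```

>>> {"name": "nudge_tcp", "arguments": {
  "increments": [
    [0, 0, 4, 0, 0, 0],
    [0, 0, 8, 0, 0, 0],
    [0, 0, 11, 0, 0, 0],
    [0, 0, 11, 0, 0, 0]
  ]
}}

```text
clock: 3.0
eef_pos: [510.0, 152.0, 149.1]
eef_rot: [-3.141, 0.0, 1.571]
wrist_force: [-0.5, -0.6, -0.8]
finger_gap: 0.2
finger_force: 0.0
```

```bash
python3 -c "
from h import *
lid()"
```

```text
lid angle 0.018 zmax 149.3 3625
```

>>> {"name": "nudge_tcp", "arguments": {
  "increments": [
    [0, 0, 2, 0, 0, 0],
    [0, 0, 3, 0, 0, 0],
    [0, 0, 4, 0, 0, 0],
    [0, 0, 4, 0, 0, 0]
  ]
}}

```text
clock: 3.45
eef_pos: [510.1, 152.0, 146.2]
eef_rot: [3.141, -0.0, 1.571]
wrist_force: [-3.2, -1.4, 8.5]
finger_gap: 0.6
finger_force: 4.3
```

>>> {"name": "nudge_tcp", "arguments": {
  "increments": [
    [0, 0, 1, 0, 0, 0],
    [0, 0, 2, 0, 0, 0],
    [0, 0, 2, 0, 0, 0]
  ]
}}

```text
clock: 3.75
eef_pos: [510.2, 152.1, 146.0]
eef_rot: [3.14, -0.0, 1.571]
wrist_force: [-12.4, -2.3, 27.3]
finger_gap: 0.2
finger_force: 13.5
```

```bash
python3 -c "
from h import *
lid()"
```

```text
lid angle -0.0 zmax 147.3 3530
```

>>> {"name": "nudge_tcp", "arguments": {
  "increments": [
    [0, 0, -30, 0, 0, 0],
    [0, 0, -70, 0, 0, 0],
    [-20, -20, -110, 0, 0, 0],
    [-40, -40, -120, 0, 0, 0],
    [-40, -40, -120, 0, 0, 0]
  ],
  "aperture": 60
}}

```text
clock: 4.3
eef_pos: [469.4, 110.8, 265.7]
eef_rot: [3.138, -0.0, 1.57]
wrist_force: [0.2, 0.1, -0.2]
finger_gap: 37.7
finger_force: 0.0
```

Create eye.py:
```python
import sys
from h import *
T=pose(); p,d=manip.camera('wrist'); n=sys.argv[1]; np.savez(f'pics/{n}.npz',p=p,d=d,T=T)
K,M=cam2world('wrist',T); 
for nm,X in (('lid',(469.4,159.5,149)),('box',(469.4,159.5,87))):
    q=np.linalg.inv(M)@[*X,1]; print(nm,(K@(q[:3]/q[2]))[:2].round(1))
q=np.linalg.inv(M)@[469.4,159.5,149,1]; u,v=(K@(q[:3]/q[2]))[:2].astype(int)
x0,y0=max(u-50,0),max(v-40,0); c=p[y0:y0+80,x0:x0+100,::-1]; cv2.imwrite(f'pics/{n}c.png',cv2.resize(c,None,fx=5,fy=5,interpolation=cv2.INTER_NEAREST)); print(x0,y0,T[:3,3])
```

```bash
python3 eye.py e1
```

```text
lid [253.5 143.8]
box [253.4 140.5]
203 103 [469.35595107 110.77219798 265.70303096]
```

View pics/e1c.png

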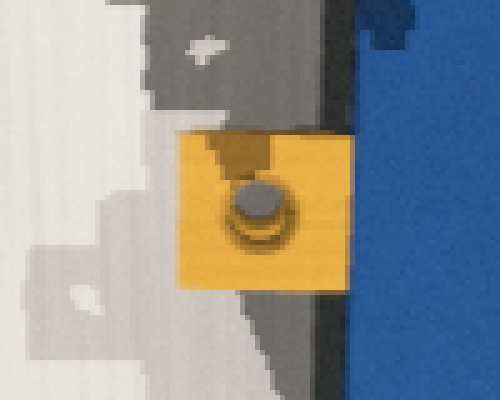

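The crop shows the lid's lug with its bore centred near crop (261,213), so about pixel (254.7,145.1), and the lower eye's bore lines up beneath it. I'll take a second view while heading for the pin.

>>> {"name": "nudge_tcp", "arguments": {
  "increments": [
    [-30, 25, 0, 0, 0, 0],
    [-60, 50, 0, 0, 0, 0],
    [-60, 50, 0, 0, 0, 0]
  ]
}}

```text
clock: 4.65
eef_pos: [521.9, 49.8, 261.6]
eef_rot: [-3.139, 0.0, 1.568]
wrist_force: [-0.1, -0.4, -0.4]
finger_gap: 59.6
finger_force: 0.0
```

```bash
python3 eye.py e2
```

Create hole.py:
```python
import sys
from h import *
rs=[]
for n in sys.argv[1:]:
    f=np.load(f'pics/{n}.npz'); p,T=f['p'],f['T']; K,M=cam2world('wrist',T)
    q=np.linalg.inv(M)@[470,158.5,149,1]; u,v=(K@(q[:3]/q[2]))[:2].astype(int)
    x0,y0=u-25,v-25; c=p[y0:y0+50,x0:x0+50]; h=hsv(c)
    br=((h[...,0]>10)&(h[...,0]<28)&(h[...,1]>120)&(h[...,2]>150)).astype(np.uint8)
    cn,hi=cv2.findContours(br,cv2.RETR_CCOMP,cv2.CHAIN_APPROX_NONE)
    for k,ct in enumerate(cn):
        if hi[0][k][3]<0 and len(ct)>60:
            (a,b),wh,_=cv2.minAreaRect(ct); print(n,'lug centre',round(a+x0,1),round(b+y0,1),np.round(wh,1),plane('wrist',(a+x0,b+y0),149,T).round(1))
        if hi[0][k][3]>=0 and len(ct)>12:
            e=cv2.fitEllipse(ct); uv=(e[0][0]+x0,e[0][1]+y0); print(n,'hole',np.round(uv,1),np.round(e[1],1),plane('wrist',uv,149,T).round(1)); rs.append(ray('wrist',uv,T))
if len(rs)>1: print('tri',tri(rs[0],rs[1]))
```

```bash
python3 hole.py e1 e2
```

```text
lid [203.2  84.4]
box [212.4  91.5]
153 44 [521.86534292  49.83071034 261.63550526]
e1 lug centre 255.5 144.5 [31. 33.] [471.6 158.7 149. ]
e2 lug centre 205.5 90.5 [ 9. 35.] [471.5 153.5 149. ]
```

View pics/e2c.png

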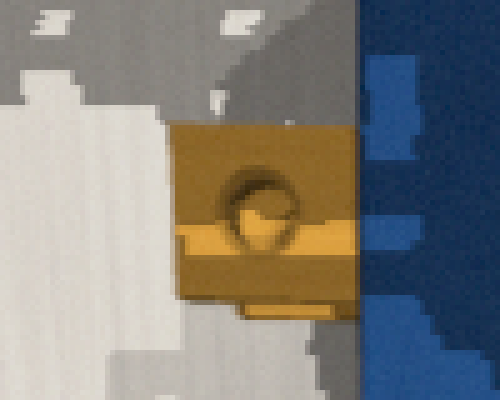

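The second crop shows the bore at crop (259,210), so about pixel (204.3,85.5). That is the same offset as in the first view, and it puts the eye at about (470.6,158.2,149). Moving to the pin.

>>> {"name": "nudge_tcp", "arguments": {
  "increments": [
    [-50, 10, 0, 0, 0, 0],
    [-100, 20, 0, 0, 0, 0],
    [-150, 30, 0, 0, 0, 0],
    [-200, 50, 0, 0, 0, 0],
    [-250, 65, 0, 0, 0, 0]
  ]
}}

```text
clock: 5.2
eef_pos: [583.0, -190.1, 262.8]
eef_rot: [-3.141, -0.001, 1.572]
wrist_force: [0.7, 1.2, 0.5]
finger_gap: 59.7
finger_force: 0.0
```

>>> {"name": "nudge_tcp", "arguments": {
  "increments": [
    [-35, 15, 0, 0, 0, 0],
    [-35, 15, 0, 0, 0, 0],
    [-35, 15, 0, 0, 0, 0]
  ]
}}

```text
clock: 5.5
eef_pos: [597.5, -223.7, 262.1]
eef_rot: [-3.14, -0.001, 1.571]
wrist_force: [-0.1, -0.5, -0.1]
finger_gap: 59.9
finger_force: 0.0
```

Create pin.py:
```python
import sys
from h import *
n=sys.argv[1]; zz=float(sys.argv[2]); T=pose(); p,d=manip.camera('wrist'); np.savez(f'pics/{n}.npz',p=p,d=d,T=T); cv2.imwrite(f'pics/{n}.png',p[:,:,::-1]); print(T[:3,3].round(2))
m=masks(p)
for k in ('red','yellow'):
    for s,c,mm in blobs(m[k],40):
        P=cloud('wrist',d,mm,T); zt=np.percentile(P[:,2],90); e=cv2.minEnclosingCircle(max(cv2.findContours(mm.astype(np.uint8),0,1)[0],key=len))
        print(k,s.tolist(),c.round(1),'top',zt.round(1),'circ',np.round(e[0],1),round(e[1],1),plane('wrist',e[0],zz,T).round(1),up(P))
```

```bash
python3 pin.py p1 178
```

```text
[ 597.5  -223.66  262.12]
red [247, 149, 22, 24, 387] [257.3 161.5] top 178.5 circ [257.  160.8] 11.8 [ 600.4 -189.4  178. ] [[591.4, -200.6, 170.5], [600.4, -190.5, 177.6], [610.4, -180.3, 179.0]]
yellow [265, 77, 21, 25, 377] [274.6  87.9] top 141.5 circ [275.  89.] 12.6 [ 617.1 -121.9  178. ] [[609.6, -125.8, 107.3], [619.5, -116.2, 140.5], [629.5, -105.4, 142.1]]
```

>>> {"name": "nudge_tcp", "arguments": {
  "increments": [
    [33, 3, 0, 0, 0, 0],
    [33, 3, 0, 0, 0, 0],
    [33, 3, 30, 0, 0, 0],
    [33, 3, 60, 0, 0, 0],
    [33, 3, 60, 0, 0, 0]
  ]
}}

```text
clock: 6.05
eef_pos: [598.9, -189.7, 199.9]
eef_rot: [-3.136, -0.002, 1.572]
wrist_force: [0.5, -0.2, 0.3]
finger_gap: 60.4
finger_force: 0.0
```

```bash
python3 pin.py p2 178
```

```text
[ 598.92 -189.7   199.95]
red [386, 0, 47, 11, 342] [408.4   3.7] top 25.5 circ [409.   0.] 23.0 [701.3 -39.9 178. ] [[763.8, 19.2, 2.6], [782.6, 20.7, 14.4], [807.5, 28.0, 29.2]]
red [244, 189, 26, 39, 741] [257.2 209.7] top 178.2 circ [256.5 208. ] 19.2 [ 600.8 -184.7  178. ] [[591.6, -199.8, 137.4], [601.3, -187.0, 177.3], [610.4, -179.8, 178.7]]
yellow [266, 106, 25, 26, 524] [278.2 118.8] top 141.5 circ [278.2 118.8] 13.1 [ 616.5 -116.1  178. ] [[609.8, -124.9, 138.9], [619.6, -115.5, 140.6], [629.8, -105.5, 142.0]]
```

View pics/p2.png

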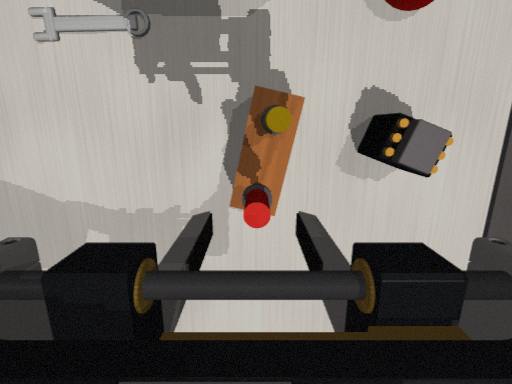

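The red handle's top is centred at (257,215), between the open fingers, with the stub at (278,119) well clear. I'll descend and grip.

>>> {"name": "nudge_tcp", "arguments": {
  "increments": [
    [0, 1, 20, 0, 0, 0],
    [0, 1, 40, 0, 0, 0],
    [0, 1, 55, 0, 0, 0],
    [0, 1, 63, 0, 0, 0],
    [0, 1, 63, 0, 0, 0]
  ]
}}

```text
clock: 6.6
eef_pos: [601.3, -191.3, 140.4]
eef_rot: [-3.141, -0.0, 1.571]
wrist_force: [0.3, 0.1, 0.8]
finger_gap: 60.1
finger_force: 0.0
```

>>> {"name": "nudge_tcp", "arguments": {
  "increments": [
    [0, 0, 0, 0, 0, 0],
    [0, 0, 0, 0, 0, 0],
    [0, 0, 0, 0, 0, 0],
    [0, 0, 0, 0, 0, 0],
    [0, 0, 0, 0, 0, 0]
  ],
  "aperture": 15,
  "grip_force": 25
}}

```text
clock: 7.1
eef_pos: [601.4, -191.5, 140.7]
eef_rot: [3.141, 0.0, 1.571]
wrist_force: [-0.9, -0.2, 0.1]
finger_gap: 23.3
finger_force: 0.0
```

>>> {"name": "nudge_tcp", "arguments": {
  "increments": [
    [0, 0, 0, 0, 0, 0],
    [0, 0, 0, 0, 0, 0],
    [0, 0, 0, 0, 0, 0]
  ]
}}

```text
clock: 7.4
eef_pos: [601.4, -191.5, 140.6]
eef_rot: [3.141, 0.0, 1.571]
wrist_force: [-0.4, 0.5, 1.6]
finger_gap: 21.7
finger_force: 25.0
```

>>> {"name": "nudge_tcp", "arguments": {
  "increments": [
    [0, 0, -15, 0, 0, 0],
    [0, 0, -35, 0, 0, 0],
    [0, 0, -65, 0, 0, 0],
    [0, 0, -100, 0, 0, 0],
    [0, 0, -140, 0, 0, 0]
  ],
  "aperture": 15,
  "grip_force": 40
}}

```text
clock: 7.9
eef_pos: [600.7, -191.2, 282.1]
eef_rot: [-3.14, -0.001, 1.571]
wrist_force: [0.4, 0.4, -1.3]
finger_gap: 21.1
finger_force: 40.0
```

>>> {"name": "nudge_tcp", "arguments": {
  "increments": [
    [0, 0, -20, 0, 0, 0],
    [0, 0, -25, 0, 0, 0],
    [0, 0, -25, 0, 0, 0]
  ]
}}

```text
clock: 8.2
eef_pos: [601.2, -191.4, 305.7]
eef_rot: [3.141, 0.0, 1.571]
wrist_force: [-0.3, -0.2, -2.4]
finger_gap: 21.6
finger_force: 40.0
```

>>> {"name": "nudge_tcp", "arguments": {
  "increments": [
    [40, -15, 0, 0, 0, 0],
    [80, -30, 0, 0, 0, 0],
    [120, -45, 0, 0, 0, 0],
    [160, -60, 0, 0, 0, 0],
    [200, -75, 0, 0, 0, 0]
  ]
}}

```text
clock: 8.7
eef_pos: [524.9, 10.0, 303.7]
eef_rot: [-3.139, -0.0, 1.571]
wrist_force: [0.9, 0.2, -0.9]
finger_gap: 21.2
finger_force: 40.0
```

>>> {"name": "nudge_tcp", "arguments": {
  "increments": [
    [30, -15, 0, 0, 0, 0],
    [60, -30, 0, 0, 0, 0],
    [90, -40, 0, 0, 0, 0],
    [110, -50, 0, 0, 0, 0],
    [110, -50, 0, 0, 0, 0]
  ]
}}

```text
clock: 9.2
eef_pos: [475.0, 120.3, 304.1]
eef_rot: [-3.139, 0.0, 1.573]
wrist_force: [-0.8, -0.5, -1.2]
finger_gap: 21.8
finger_force: 40.0
```

Run:
```python
from h import *
T=pose(); p,d=manip.camera('wrist'); np.savez('pics/w3.npz',p=p,d=d,T=T); cv2.imwrite('pics/w3.png',p[:,:,::-1]); print(T[:3,3].round(2), T[:3,2].round(4))
P=cloud('wrist',d,d>0,T); t=T[:3,3]; g=P[(abs(P[:,0]-t[0])<18)&(abs(P[:,1]-t[1])<25)&(P[:,2]>165)]
for z in range(170,310,8):
    q=g[(g[:,2]>=z)&(g[:,2]<z+8)]
    if len(q)>3: print(z,len(q),'x',q[:,0].min().round(1),q[:,0].max().round(1),'ymax',np.percentile(q[:,1],[50,90,100]).round(1))
```

```text
[474.98 120.31 304.13] [-2.4e-03 -1.0e-04 -1.0e+00]
178 6 x 471.3 478.2 ymax [124.2 124.7 124.8]
186 13 x 470.2 479.4 ymax [124.2 124.5 125. ]
194 13 x 470.4 479.2 ymax [124.2 124.8 125.1]
202 14 x 470.5 479.1 ymax [124.4 125.  125.1]
210 16 x 469.5 479.0 ymax [124.3 125.  125.1]
218 19 x 469.8 478.9 ymax [124.5 125.  125.4]
226 19 x 469.9 478.8 ymax [124.3 125.2 125.2]
234 20 x 470.1 478.7 ymax [124.7 125.3 125.3]
242 15 x 471.2 477.7 ymax [125.  125.3 125.4]
282 22 x 462.6 488.1 ymax [134.  135.5 135.7]
290 311 x 461.3 487.8 ymax [131.2 134.5 135.9]
298 98 x 458.8 488.5 ymax [130.3 131.6 132. ]
306 201 x 457.2 492.7 ymax [130.1 131.7 132. ]
```

View pics/w3.png

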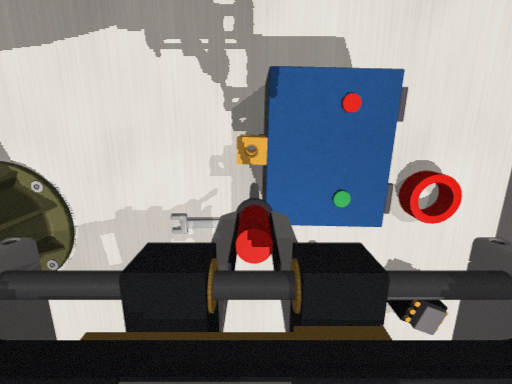

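The pin is held upright (axis within 0.5 mm of the TCP), the handle at (256,230), the lid eye at (252,150), and the lid is shut. I'll move above the eye and re-measure.

>>> {"name": "nudge_tcp", "arguments": {
  "increments": [
    [20, -2, 0, 0, 0, 0],
    [38, -4.4, 0, 0, 0, 0],
    [38, -4.4, 0, 0, 0, 0],
    [38, -4.4, 0, 0, 0, 0]
  ]
}}

```text
clock: 9.65
eef_pos: [472.1, 155.8, 304.7]
eef_rot: [-3.14, 0.001, 1.571]
wrist_force: [0.7, -0.2, -0.6]
finger_gap: 21.4
finger_force: 40.0
```

Create chk.py:
```python
import sys
from h import *
n=sys.argv[1]
T=pose(); p,d=manip.camera('wrist'); np.savez(f'pics/{n}.npz',p=p,d=d,T=T); print(T[:3,3].round(2))
P=cloud('wrist',d,d>0,T); t=T[:3,3]
g=P[(abs(P[:,0]-t[0])<9)&(abs(P[:,1]-t[1])<9)&(P[:,2]>t[2]-128)&(P[:,2]<t[2]-25)]
for a in (128,100,75,50):
    q=g[(g[:,2]>t[2]-a)&(g[:,2]<t[2]-a+25)]
    if len(q)>3: print('rod z',q[:,2].mean().round(),'x',((q[:,0].min()+q[:,0].max())/2).round(1),'y',(np.percentile(q[:,1],98)-5).round(1))
K,M=cam2world('wrist',T); pr=lambda X:(K@((np.linalg.inv(M)@[*X,1])[:3]/(np.linalg.inv(M)@[*X,1])[2]))[:2]
u,v=pr((470.6,158.2,149)); print('eye exp',u.round(1),v.round(1),'tip exp',pr(t-[0,0,130.6]).round(1))
x0,y0=int(u)-40,int(v)-30; c=p[y0:y0+60,x0:x0+80,::-1]; cv2.imwrite(f'pics/{n}.png',cv2.resize(c,None,fx=8,fy=8,interpolation=cv2.INTER_NEAREST)); print(x0,y0)
```

```bash
python3 chk.py c1
```

```text
[472.06 155.76 304.7 ]
rod z 192.0 x 472.0 y 155.4
rod z 218.0 x 471.5 y 155.7
rod z 239.0 x 471.5 y 155.8
eye exp 253.0 177.9 tip exp [254.1 184. ]
212 147
```

View pics/c1.png

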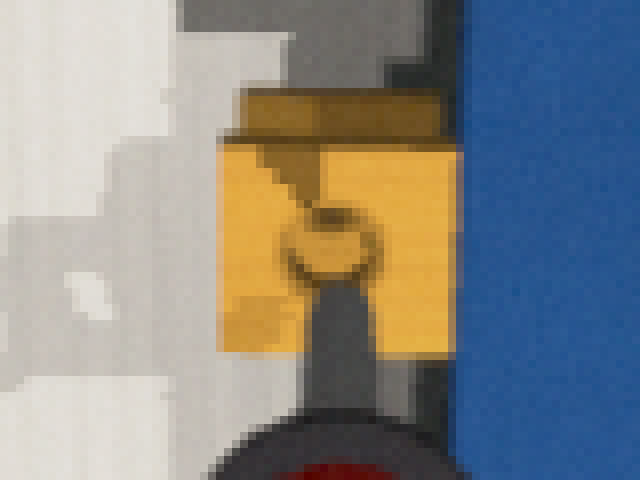

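The bore centre is at about pixel (253.1,177.3) and the rod tip at u≈254.3. The pin needs about −1.5 mm in x and +3 mm in y. I'll settle, then correct.

>>> {"name": "nudge_tcp", "arguments": {
  "increments": [
    [0, 0, 0, 0, 0, 0],
    [0, 0, 0, 0, 0, 0]
  ]
}}

```text
clock: 9.9
eef_pos: [472.1, 155.9, 305.4]
eef_rot: [-3.141, 0.0, 1.57]
wrist_force: [1.1, 0.2, -0.4]
finger_gap: 21.1
finger_force: 40.0
```

```bash
python3 -c "
from cell import manip
print(manip.read_state()['eef_pos'])"
```

```text
[472.06662096 155.90235953 305.35390647]
```

>>> {"name": "nudge_tcp", "arguments": {
  "increments": [
    [2.8, -1.5, 0, 0, 0, 0],
    [2.8, -1.5, 8, 0, 0, 0],
    [2.8, -1.5, 18, 0, 0, 0],
    [2.8, -1.5, 18, 0, 0, 0],
    [2.8, -1.5, 18, 0, 0, 0]
  ]
}}

```text
clock: 10.4
eef_pos: [470.3, 159.3, 287.1]
eef_rot: [-3.141, 0.0, 1.571]
wrist_force: [0.1, -0.1, -1.5]
finger_gap: 21.1
finger_force: 40.0
```

```bash
python3 chk.py c2
```

```text
[470.33 159.32 287.12]
rod z 175.0 x 470.3 y 159.1
rod z 201.0 x 469.8 y 159.2
rod z 222.0 x 469.9 y 159.4
eye exp 254.2 183.6 tip exp [254.  184.1]
214 153
```

View pics/c2.png

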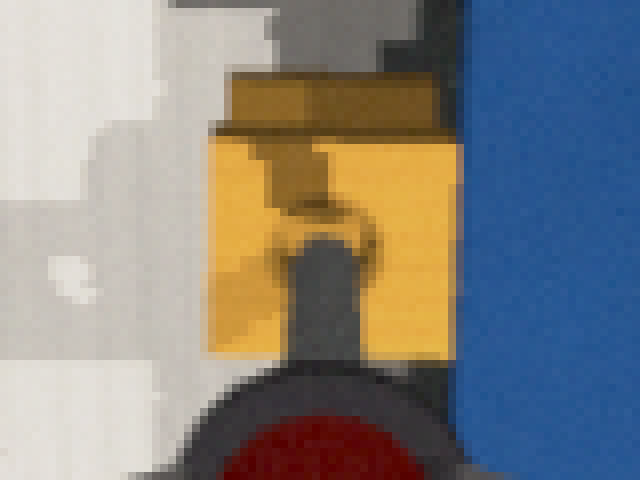

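The bore centre is at u≈254.4 and the rod at about 254.1, with the pin roughly 1 mm too far in +y. I'll trim that and lower it through the lid eye while watching the force.

>>> {"name": "nudge_tcp", "arguments": {
  "increments": [
    [-1, 0.4, 0, 0, 0, 0],
    [-1, 0.4, 5, 0, 0, 0],
    [-1, 0.4, 12, 0, 0, 0],
    [-1, 0.4, 20, 0, 0, 0],
    [-1, 0.4, 20, 0, 0, 0]
  ]
}}

```text
clock: 10.95
eef_pos: [470.4, 158.2, 266.0]
eef_rot: [-3.14, 0.001, 1.571]
wrist_force: [0.2, 0.0, -1.6]
finger_gap: 21.6
finger_force: 40.0
```

>>> {"name": "nudge_tcp", "arguments": {
  "increments": [
    [0, 0, 6, 0, 0, 0],
    [0, 0, 12, 0, 0, 0],
    [0, 0, 20, 0, 0, 0],
    [0, 0, 20, 0, 0, 0]
  ]
}}

```text
clock: 11.35
eef_pos: [470.4, 158.2, 246.1]
eef_rot: [-3.14, 0.0, 1.571]
wrist_force: [-0.9, -0.9, -0.9]
finger_gap: 21.5
finger_force: 40.0
```

```bash
python3 -c "
from cell import manip
s=manip.read_state();print(s['wrist_force'].round(2),s['moment'].round(3))"
```

```text
[-0.94 -0.92 -0.88] [ 0.037 -0.023  0.02 ]
```

>>> {"name": "nudge_tcp", "arguments": {
  "increments": [
    [0, 0, 8, 0, 0, 0],
    [0, 0, 16, 0, 0, 0],
    [0, 0, 24, 0, 0, 0],
    [0, 0, 24, 0, 0, 0]
  ]
}}

```text
clock: 11.75
eef_pos: [470.4, 158.2, 222.1]
eef_rot: [-3.14, 0.0, 1.571]
wrist_force: [-0.0, 0.8, -1.0]
finger_gap: 21.4
finger_force: 40.0
```

>>> {"name": "nudge_tcp", "arguments": {
  "increments": [
    [0, 0, 4, 0, 0, 0],
    [0, 0, 8, 0, 0, 0],
    [0, 0, 12, 0, 0, 0],
    [0, 0, 12, 0, 0, 0]
  ]
}}

```text
clock: 12.15
eef_pos: [470.6, 158.3, 210.9]
eef_rot: [-3.141, 0.0, 1.571]
wrist_force: [0.8, -0.1, -1.9]
finger_gap: 21.2
finger_force: 40.0
```

```bash
python3 -c "
from cell import manip
s=manip.read_state();print(s['wrist_force'].round(2),s['moment'].round(3))"
```

```text
[ 0.82 -0.13 -1.88] [ 0.04  -0.008  0.023]
```

Tip at about z=80, already inside the lower eye with no contact force. I'll continue to tip z≈50.

>>> {"name": "nudge_tcp", "arguments": {
  "increments": [
    [0, 0, 6, 0, 0, 0],
    [0, 0, 14, 0, 0, 0],
    [0, 0, 22, 0, 0, 0],
    [0, 0, 30, 0, 0, 0],
    [0, 0, 30, 0, 0, 0]
  ]
}}

```text
clock: 12.65
eef_pos: [470.3, 158.2, 180.1]
eef_rot: [-3.14, 0.001, 1.571]
wrist_force: [-0.0, 0.7, -1.0]
finger_gap: 21.2
finger_force: 40.0
```

>>> {"name": "nudge_tcp", "arguments": {
  "increments": [
    [0, 0, 0, 0, 0, 0],
    [0, 0, 0, 0, 0, 0],
    [0, 0, 0, 0, 0, 0]
  ]
}}

```text
clock: 12.95
eef_pos: [471.0, 158.4, 181.8]
eef_rot: [3.141, -0.0, 1.571]
wrist_force: [-0.5, 0.1, -1.3]
finger_gap: 21.5
finger_force: 40.0
```

Run:
```python
from h import *
lid(); print(manip.read_state()['moment'].round(3))
p,d=manip.camera('side'); c=p[130:230,150:270,::-1]; a=cv2.resize(c,(480,400),interpolation=cv2.INTER_CUBIC)
P=cloud('side',d,d>0); g=P[(abs(P[:,0]-470.5)<7)&(abs(P[:,1]-158)<9)&(P[:,2]<185)]
print(np.histogram(g[:,2],np.arange(30,190,10)))
cv2.imwrite('pics/f.png',a)
```

```text
lid angle 0.0 zmax 147.4 4322
[-0.005  0.012 -0.031]
(array([ 0,  0,  6,  3,  0, 16,  9, 13, 14,  5,  0, 13, 15,  1, 13]), array([ 30,  40,  50,  60,  70,  80,  90, 100, 110, 120, 130, 140, 150,
       160, 170, 180]))
```

View pics/f.png

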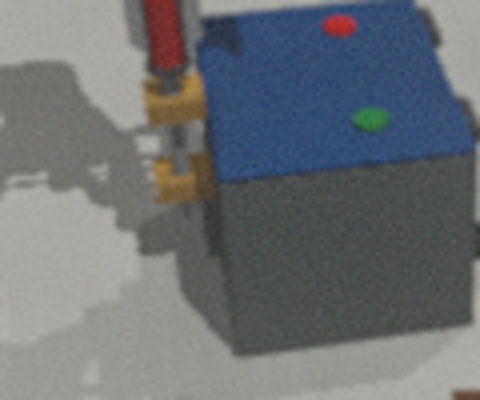

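The side crop shows the lid shut, the rod running through the upper lug (175,98) and the lower lug (182,178), and the gripper holding the handle. Depth readings show rod below the lower eye at z 50–70 mm. The lid angle measures 0.0, with no contact force. Handing in.

```bash
python3 -c "
from cell import manip
print(manip.sign_off())"
```

```text
the job is handed in; nothing more can be done
None
```

The lid is fully shut and the red pin is through both eyes, still gripped, with its tip about 20 mm below the lower eye and its collar about 16 mm above the upper one; I handed the job in at about 13 s without touching the other items.

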